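# Lock a cup in the centring holder of a banding wheel

### The arm

A 6-joint arm with a two-finger parallel gripper is mounted at the origin on the work surface. World frame = base frame: x ahead of the robot, y to its left, z up, the work surface at z = 0. Lengths are in m, angles in rad, forces in N, time in s.
With the tool pointing down it reaches from about 0.375 to 0.9 m from the base axis. Payload 3.1 kg.
Tool frame: the origin (TCP) lies between the finger pads; the fingertips stand 22 mm ahead of it and the grasp point (between the pads) lies 3 mm ahead of it; z points along the fingers, y is the direction in which the jaws open and shut (so a half turn about z gives the same grasp; the last joint's range is limited). The gripper opens to 87 mm and grips with 3 to 60 N. Pads are 19 mm wide; open, the fingers measure 117 mm over their backs; the gripper's body (75 mm by 190 mm) begins 51 mm behind the grasp point.
Start: joints at [-0.178, 0.527, 1.433, -0, 1.181, -0.178], TCP at [0.625, 0, 0.245] pointing down, gripper open.
Joint ranges: [-3.08, 3.08], [-0.75, 2.2], [0.22, 2.44], [-1.43, 4.57], [0, 2.65], [-2.85, 2.85]. Speed limits (rad/s): [2.79, 2.79, 3.14, 3.14, 3.14, 3.14].

### API

Orientations are given as a unit quaternion [x, y, z, w].
In Python, from rig import get_obs, camera, get_calibration, hand_in, search_frame gives the robot as it stands.
- The arm moves only by the shell command python3 -m jog 'ROWS' [FORCE]. ROWS is JSON, a list of rows, each an object with "grip": the closure in counts, from 0 (fully open) to 255 (shut); "travel": the shift along the world's x, y, z in cm, a list of three; "twist": the turn about the world's z in degrees. A call has 1 to 8 rows; each row shifts and turns the commanded pose from where the row before left it; what a row does not reach is not made up. A row lasts 1/10 s, in which the tool goes at most 50 mm and 8.59 degrees, less where a joint would pass 70% of its speed; a pose out of reach is approached as far as the arm can. A call is refused whole if a number of a shift passes 5 or a number of a turn 8.59, either way. A call with a gripper value outside its range is refused whole. The fingers move at their own pace and stop on an object; FORCE is the grip in N (left out, the last holds). Time passes only in rows, so rows that do not move let the fingers close. It gives the time, the measured TCP pose, the force and the opening at its end, in the units of the state.
- get_obs(): the state, without advancing time (a new reading comes with each control period).
- camera(name): name is "scene" or "side" or "wrist"; returns the picture (384x512x3 uint8, red, green, blue); there is no depth.
- get_calibration(name): a dict with "fx", "fy", "cx", "cy" (pixels), "R" (3x3) and "t" (3): a world point X has camera coordinates R X + t; the wrist camera has in their place "T_tool_cam" (4x4, takes a point from camera to tool coordinates, whose origin is the TCP and whose axes are the flange's). Camera axes: x right, y down, z forward; pixel columns grow to the right and rows downward; lengths in m; the calibration is good to about 2 mm. A picture is of the moment at which its call begins: read the wrist's pose just before it. get_calibration takes no time and is no camera call.
- hand_in(): hands the job in, once; it reports no verdict.
Trained networks look in the newest picture that a camera, given by its name, has taken for a name from the list of things; names that differ only in an ending like _2 or _b are one class to them, and where a whole thing is asked for, a point or a joint stands for the part that bears it (a point fixed in the world has none). Each returns a list of dicts, best first, with "p" (0 to 1); they miss things now and then, are a little off and sometimes report something else, mostly with a low value. They report only what shows in the picture. A call takes as long as a camera call.
- search_frame(target, camera): "at" ([x, y, z] in m, in world coordinates, good to about 4 mm: the middle of the surface that is visible of it).
The state is a dict: "time": time; "q": joint angles; "joint_velocities": joint speeds; "joint_torque": joint torques, N m; "position": TCP position; "tool_rot": TCP orientation; "ft_force": force on the tool from outside, world axes, zero at the start; "moment": the same for the moment, N m; "grip_width": finger opening in m.
Only numpy, scipy, OpenCV 4.12 (cv2) and the standard library are available. Lean on these libraries where they do the work, as an engineer would, in place of code of your own. Each camera call takes 0.05 s, during which the arm holds its last target. There are 200 camera calls.

### The job

Hold the upturned cup on the banding wheel, ready for banding: slacken the orange wing knob on the open jaw, slide that jaw in gently until the cup sits snugly against all three rubber pads and so is centred on the wheel, then do the knob up tight again so that the jaw is locked, and let go. Take care not to squeeze or tip the cup, and leave the brush pot, the colour pot and the spare cup where they stand.

Things in the scene. Friction and masses are not known exactly. Their poses are not given: they have to be found in the camera images.
- wheel: banding wheel with its head braked (it does not turn or move): grey iron foot 190 mm across, pale wooden head 300 mm across with a steel band, its flat top 85 mm above the table. Origin: centre of the underside, on the wheel's axis. z up; +x points along the track of the movable jaw, outwards from the axis. The two set jaws stand 120 degrees to either side of it.
- jaw: movable jaw: aluminium block 80 x 30 mm, 15 mm high, its inner upright 24 mm high. Origin: on the knob's axis at the level of the head's top; x points radially outwards; it slides only along x, by the knob. Its pad's face is 56 mm inward of the origin. It starts 16 to 36 mm too far out. Clamped it stands firm; with the knob slack it slides with a drag of about 3 N and stays where left.
- knob_grip (a point): grip point of the movable jaw's orange wing knob: on the knob's vertical axis, 44 mm above the head's top (129 mm above the table). The wing is a bar 40 mm long and 12 mm thick, from 24 to 50 mm above the head; nothing else of the jaw stands higher than 24 mm. Its x axis lies along the wing, its y axis across it; it turns with the knob.
- knob (a joint): turn of the orange knob, rad, growing anticlockwise from above, which slackens it. At 0 the wing lies along the jaw's x axis and it stops hard. It starts tight, at 0.05 to 0.4; the jaw is free above 1.9; upper stop 2.8. Slack it turns with 0.12 N m; done up below 1.9 the torque grows steadily, to 0.18 N m at 0.8, 0.22 near 0, then the stop. Below 0.8 it is tight. It does not run back.
- pad: black nylon-faced rubber pad on the inner end of the movable jaw, 6 mm thick, 26 mm wide, 4 to 23 mm above the head; the cup slips easily along it (friction 0.2). It yields about 1 mm for each 2.5 N, at most 4 mm. Origin and axes as the jaw's when not pressed.
- rest_a: set jaw with a black wing knob, 120 degrees anticlockwise from the movable jaw: same make, already set and locked, does not move and is left alone. Origin on its knob's axis at the level of the head's top, 96 mm from the wheel's axis; its pad's face is 56 mm inward of it, so 40 mm from the wheel's axis: the cup's radius.
- rest_b: the other set jaw, 120 degrees clockwise from the movable jaw, likewise already set and locked with its pad's face 40 mm from the wheel's axis.
- cup: biscuit-fired white cup, foot upward, loose on the wheel's head: 80 mm across its straight wall, 62 mm high, a blue line round it, 0.16 kg. Origin: centre of its lower (rim) side. It starts 4 to 9 mm off the wheel's axis, towards the movable jaw; pushed against the two set pads it stands on the axis. Fragile: no more than 15 N on it.
- brush_pot: red pot 84 mm across and 100 mm high with three brushes standing to 195 mm; bystander beside the wheel. Origin: centre of its underside.
- colour_pot: speckled stoneware pot 76 mm across, 70 mm high, with blue colour; bystander. Origin: centre of its underside.
- spare_cup: second cup like the first, foot upward on the table; bystander. Origin: centre of its lower side.

How it is judged:
On the way, in this order (a step that is already met when the one before it is completed fails the run):
1. the knob is slackened from its tight start (value of joint knob above 1.2 rad), for 0.1 s.
2. the movable jaw's pad bears on the cup (contact force between pad and cup above 0.5 N), for 0.2 s.
At the end, for the whole second after the job is handed in: The orange knob is tight (turned to below 0.8 rad), the cup stands still and upright (within 0.05 rad) within 2 mm of the wheel's axis, and all three pads bear on it: the movable jaw's with more than 0.5 N and each set jaw's with more than 0.2 N (value of joint knob below 0.8 rad and contact force between pad and cup above 0.5 N and contact force between each of rest_a, rest_b and cup above 0.2 N and horizontal distance between cup and wheel below 0.002 m and angle between cup's own z axis and vertical below 0.05 rad and linear speed of cup below 0.01 m/s); the robot touches nothing.
It fails at once if the cup is squeezed or pushed with more than 15 N (contact force between any of pad, the fingers and cup above 15 N).
It fails at once if the cup is tipped (angle between cup's own z axis and vertical above 0.25 rad).
It fails at once if the brush pot, the colour pot or the spare cup is moved by more than 20 mm or tipped (distance of any of brush_pot, colour_pot, spare_cup from where it was at the start of the episode above 0.02 m or angle between any of brush_pot, colour_pot, spare_cup's own z axis and vertical above 0.3 rad).
It also fails if it takes over 72 s, if anything falls off the work surface, if the arm or the gripper's body presses on something with over 40 N, if the wrist force passes 120 N, or if a joint passes its speed limit or range.

## Working session

There is one attempt and no reset: what is moved stays moved. The work goes in short steps, Python scripts to look and compute and a shell command to move; the robot and the scene stay as the last step left them, time stands still between calls to the robot, and variables do not carry over. Pictures are saved under pics/ and viewed, about 8 in all and at most 12, crops included, and the job is handed in when it is done.

```bash
mkdir -p pics; ls
python3 - <<'E'
from rig import *
import cv2,numpy as np
o=get_obs();print(o['time'],o['position'],o['tool_rot'],o['grip_width'],o['ft_force'])
ims=[]
for c in ['scene','side']:
    im=camera(c);cv2.imwrite(f'pics/{c}0.png',im[:,:,::-1]);ims.append(im)
    for t in ['wheel','jaw','knob_grip','pad','rest_a','cup','brush_pot','colour_pot','spare_cup']:
        print(c,t,[(np.round(d['at'],3).tolist(),round(d['p'],2)) for d in search_frame(t,c)][:3])
E
```

```text
pics
0.0 [6.24315274e-01 1.28529813e-04 2.43562607e-01] [ 7.07127322e-01  7.07085397e-01 -6.37211088e-04 -8.86261492e-04] 0.08712828574856837 [-0.74784752 -0.2925656   0.28030431]
scene wheel [([0.511, 0.045, 0.084], 0.93)]
scene jaw [([0.603, 0.043, 0.102], 0.71)]
scene knob_grip []
scene pad []
scene rest_a [([0.416, 0.07, 0.1], 0.78), ([0.474, -0.067, 0.106], 0.65)]
scene cup [([0.501, 0.017, 0.132], 0.59)]
scene brush_pot [([0.552, 0.377, 0.072], 0.83)]
scene colour_pot [([0.408, -0.368, 0.055], 0.77)]
scene spare_cup [([0.676, -0.349, 0.046], 0.78), ([0.6, 0.044, 0.132], 0.36)]
side wheel [([0.439, -0.045, 0.087], 0.81)]
side jaw [([0.582, 0.028, 0.104], 0.59)]
side knob_grip [([0.64, -0.38, 0.046], 0.29)]
side pad [([0.544, 0.018, 0.104], 0.4)]
side rest_a [([0.411, 0.059, 0.102], 0.95), ([0.452, -0.094, 0.104], 0.71)]
side cup [([0.466, -0.013, 0.129], 0.91)]
side brush_pot [([0.526, 0.35, 0.081], 0.91)]
side colour_pot []
side spare_cup [([0.641, -0.38, 0.049], 0.7), ([0.412, 0.06, 0.103], 0.2)]
```

```bash
cat > h.py <<'E'
from rig import *
import cv2,numpy as np
from scipy.spatial.transform import Rotation as Rn
def cam(name):
    """image, K, R, t (world->cam)"""
    c=get_calibration(name);o=get_obs();im=camera(name)
    K=np.array([[c['fx'],0,c['cx']],[0,c['fy'],c['cy']],[0,0,1]])
    if 'R' in c: return im,K,np.array(c['R']),np.array(c['t'])
    T=np.eye(4);T[:3,:3]=Rn.from_quat(o['tool_rot']).as_matrix();T[:3,3]=o['position']
    M=np.linalg.inv(T@np.array(c['T_tool_cam']));return im,K,M[:3,:3],M[:3,3]
def plane(px,K,R,t,z):
    """pixels (N,2) -> world points on plane z"""
    px=np.atleast_2d(px).astype(float);d=(R.T@np.linalg.inv(K)@np.c_[px,np.ones(len(px))].T).T
    C=-R.T@t;return C+d*((z-C[2])/d[:,2])[:,None]
def proj(X,K,R,t):
    p=(K@(R@np.atleast_2d(X).T+t[:,None])).T;return p[:,:2]/p[:,2:]
def orange(im):
    h=cv2.cvtColor(im,cv2.COLOR_RGB2HSV);m=cv2.inRange(h,(6,140,90),(20,255,255))
    n,l,s,c=cv2.connectedComponentsWithStats(m);return l,s,c
E
python3 - <<'E'
from h import *
for n in ['scene','side','wrist']:
    im,K,R,t=cam(n);l,s,c=orange(im)
    cv2.imwrite(f'pics/{n}1.png',im[:,:,::-1])
    for i in range(1,len(s)):
        if s[i,4]>25:print(n,s[i],c[i],plane(c[i],K,R,t,.122).round(3))
E
python3 -c "
import cv2,numpy as np
a=[cv2.imread(f'pics/{n}1.png') for n in ['scene','side','wrist']]
cv2.imwrite('pics/m.png',np.vstack([np.hstack([cv2.resize(x,(400,300)) for x in a[:2]]),np.hstack([cv2.resize(a[2],(400,300)),cv2.resize(a[1][100:300,150:417],(400,300))])]))"
```

```text
scene [346   0   7   8  45] [348.88888889   3.28888889] [[-0.964 -0.351  0.122]]
scene [356   0   6  11  46] [358.82608696   5.02173913] [[-0.972 -0.297  0.122]]
scene [443   9   9   5  27] [447.03703704  11.51851852] [[-1.155  0.123  0.122]]
scene [456   8  10   9  52] [460.57692308  11.88461538] [[-1.192  0.184  0.122]]
scene [468  11  11   9  42] [472.71428571  14.78571429] [[-1.189  0.246  0.122]]
scene [438  17  12  14  75] [443.28  23.32] [[-0.992  0.146  0.122]]
scene [338  20  28  19 275] [351.80363636  29.17454545] [[-0.668 -0.208  0.122]]
scene [451  20  11  13  89] [455.76404494  25.46067416] [[-1.002  0.205  0.122]]
scene [463  22  12  14  95] [468.15789474  28.12631579] [[-1.005  0.264  0.122]]
scene [476  25  12  13  89] [481.02247191  30.7752809 ] [[-1.009  0.324  0.122]]
scene [488  28  14  14  96] [493.875       34.70833333] [[-0.998  0.385  0.122]]
scene [501  35  11  10  59] [505.79661017  39.94915254] [[-0.97   0.443  0.122]]
scene [     0     37    512    347 103819] [277.4465175  242.35382733] [[0.663 0.146 0.122]]
scene [426  43  80  28 687] [466.14556041  56.8
[... 1794 characters left out ...]
.87349398] [[0.596 0.042 0.122]]
wrist [ 479  158   33   67 1047] [499.40878701 198.35243553] [[ 0.829 -0.009  0.122]]
wrist [505 215   7  16  52] [509.38461538 223.55769231] [[ 0.842 -0.031  0.122]]
wrist [ 53 246  33  60 790] [ 65.5835443  276.12531646] [[ 0.461 -0.081  0.122]]
wrist [420 247  32  58 778] [439.02313625 276.35218509] [[ 0.791 -0.081  0.122]]
wrist [ 210  292   66   20 1210] [241.72892562 301.28347107] [[ 0.616 -0.106  0.122]]
wrist [ 206  292  306   45 6715] [355.37468354 321.56708861] [[ 0.721 -0.128  0.122]]
wrist [181 295  23  14  95] [193.         301.84210526] [[ 0.572 -0.107  0.122]]
wrist [ 122  308   54   29 1032] [150.80426357 323.97868217] [[ 0.532 -0.131  0.122]]
```

View pics/m.png

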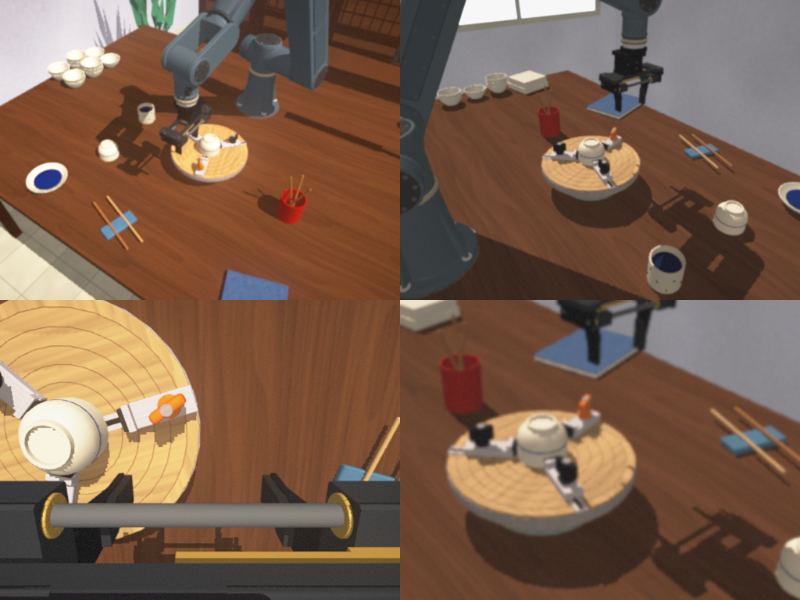

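Run:
```python
from h import *
im,K,R,t=cam('wrist')
print('cam pos',(-R.T@t).round(3))
cv2.imwrite('pics/w2.png',cv2.resize(im[0:204,0:272],(800,600),interpolation=cv2.INTER_CUBIC)[:,:,::-1])
l,s,c=orange(im)
h=cv2.cvtColor(im,cv2.COLOR_RGB2HSV);m=cv2.inRange(h,(5,200,150),(18,255,255));m[:,:150]=0;m[200:]=0;m[:,260:]=0
p=np.argwhere(m)[:,::-1];print(len(p),p.mean(0),p.min(0),p.max(0))
for z in(.135,.122):
    w=plane(p,K,R,t,z)[:,:2];mu=w.mean(0);e,v=np.linalg.eigh(np.cov((w-mu).T));print(z,mu,np.sqrt(e)*3.46,np.degrees(np.arctan2(v[1,1],v[0,1])))
for tt in ['wheel','jaw','knob_grip','pad','rest_a','cup']:
        print(tt,[(np.round(d['at'],3).tolist(),round(d['p'],2)) for d in search_frame(tt,'wrist')][:3])
```

```text
cam pos [0.626 0.075 0.384]
573 [214.0104712  135.09424084] [192 121] [236 157]
0.135 [0.59722274 0.04467358] [0.01424591 0.03947542] -144.4673921674071
0.122 [0.59573409 0.04308641] [0.01499059 0.04153894] -144.4673921674071
wheel [([0.519, 0.056, 0.085], 0.84)]
jaw [([0.587, 0.034, 0.099], 0.66)]
knob_grip [([0.596, 0.046, 0.134], 0.86), ([0.548, 0.025, 0.11], 0.7)]
pad [([0.549, 0.026, 0.111], 0.64), ([0.474, -0.046, 0.1], 0.23)]
rest_a [([0.43, 0.055, 0.102], 0.98), ([0.475, -0.042, 0.097], 0.78)]
cup [([0.497, 0.018, 0.14], 0.72)]
```

View pics/w2.png

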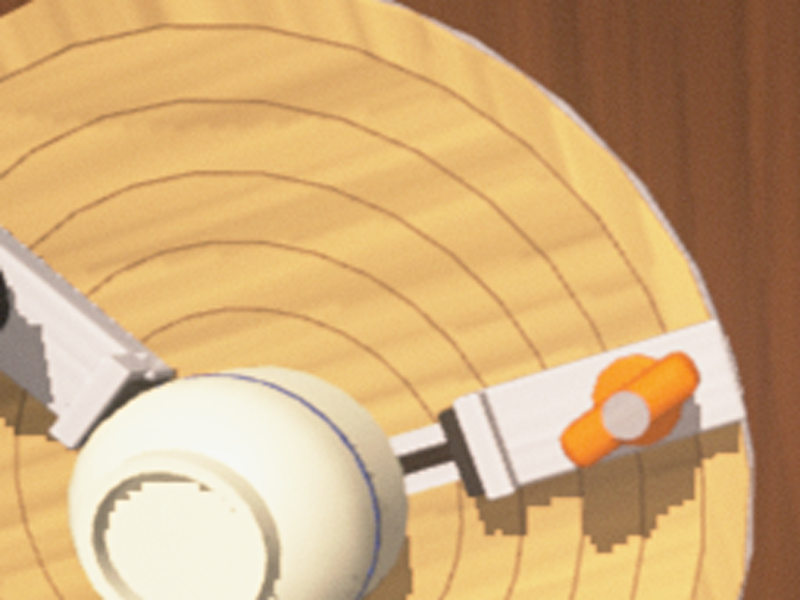

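Run:
```python
from h import *
from scipy.optimize import least_squares
im,K,R,t=cam('wrist');s=272/800
P=lambda a,z:plane(np.array(a)*s,K,R,t,z)[:,:2]
print('cap',P([(627,413)],.135),P([(627,413)],.137))
for e in ([(480,390),(715,320)],[(515,487),(745,418)]):
    q=P(e,.1);d=q[1]-q[0];print('edge',q.round(4).tolist(),np.degrees(np.arctan2(d[1],d[0])))
r=P([(748,450),(735,380),(700,265),(640,182),(560,98),(470,38),(395,3)],.085)
f=least_squares(lambda c:np.hypot(*(r-c).T)-.150,[.49,.01]);print('wheel',f.x,f.fun.round(4))
# grooves: concentric ring, free radius
for g in ([(30,240),(100,190),(170,172),(260,180),(350,210),(440,265),(500,318),(540,365)],):
    r=P(g,.085);f=least_squares(lambda c:np.hypot(*(r-c[:2]).T)-c[2],[.49,.01,.1]);print('groove',f.x,f.fun.round(4))
w=P([(570,450),(690,365)],.135);d=w[1]-w[0];print('wing',w,np.degrees(np.arctan2(d[1],d[0])))
print(get_obs()['time'])
```

```text
cap [[0.59652756 0.04079829]] [[0.59676222 0.04107376]]
edge [[0.5504, 0.0426], [0.6181, 0.0622]] 16.122313392244376
edge [[0.5586, 0.0141], [0.6266, 0.0345]] 16.696748507103674
wheel [0.47935072 0.00581079] [-0.0009 -0.0008  0.0019  0.0003  0.0004 -0.0004 -0.0007]
groove [ 0.47296515 -0.00207136  0.10356562] [-0.0016  0.0012  0.0017  0.0001 -0.0011 -0.0014 -0.0003  0.0013]
wing [[0.58161074 0.03132681]
 [0.61268349 0.05279685]] 34.642932814848315
1.55
```

```bash
python3 -m jog '[{"grip":120,"travel":[-0.4,0.6,-0.7],"twist":-8},{"grip":120,"travel":[-0.4,0.6,-0.7],"twist":-8},{"grip":120,"travel":[-0.4,0.6,-0.7],"twist":-8},{"grip":120,"travel":[-0.4,0.6,-0.7],"twist":-8},{"grip":120,"travel":[-0.4,0.6,-0.7],"twist":-8},{"grip":120,"travel":[-0.4,0.6,-0.7],"twist":-8},{"grip":120,"travel":[-0.4,0.5,-0.8],"twist":-7},{"grip":120,"travel":[0,0,0],"twist":0}]' 30
cat > look.py <<'E'
from h import *
import sys
im,K,R,t=cam('wrist');o=get_obs()
y=Rn.from_quat(o['tool_rot']).as_matrix()[:,1];print(o['time'],o['position'].round(4),'y-axis deg',np.degrees(np.arctan2(y[1],y[0])).round(1),o['grip_width'],np.round(o['ft_force'],2))
h=cv2.cvtColor(im,cv2.COLOR_RGB2HSV);m=cv2.inRange(h,(5,200,150),(18,255,255))
p=proj([[.5965,.0407,.135]],K,R,t)[0];print('expected knob px',p)
if len(sys.argv)>1: cv2.imwrite(sys.argv[1],im[:,:,::-1])
E
python3 look.py pics/w3.png
```

```text
time: 2.35
position: [0.5956, 0.0417, 0.1935]
tool_rot: [0.954, 0.301, -0.001, -0.001]
ft_force: [-0.3, -0.1, -0.2]
grip_width: 0.0464
2.4 [0.5965 0.0413 0.1942] y-axis deg -54.8 0.046270609747111176 [ 0.25 -0.15 -0.12]
expected knob px [253.48420307 216.50510112]
```

View pics/w3.png

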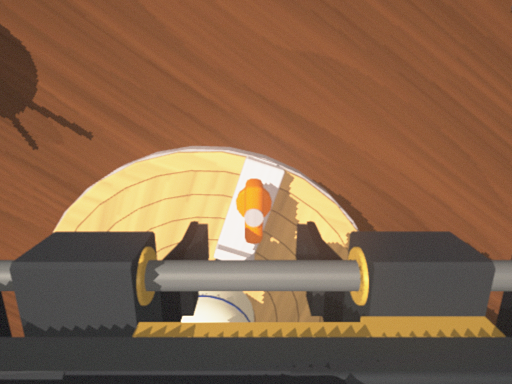

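The wrist view shows the wing upright in the picture, with its cap at about (254, 216), where I expected (253, 216), and midway between the fingers. I'll go down and grip it.

```bash
python3 -m jog '[{"grip":120,"travel":[0,0,-2],"twist":0},{"grip":120,"travel":[0,0,-2],"twist":0},{"grip":120,"travel":[0,0,-1.2],"twist":0},{"grip":120,"travel":[0,0,-0.7],"twist":0},{"grip":120,"travel":[0,0,0],"twist":0}]' 30; python3 -m jog '[{"grip":255,"travel":[0,0,0],"twist":0},{"grip":255,"travel":[0,0,0],"twist":0},{"grip":255,"travel":[0,0,0],"twist":0},{"grip":255,"travel":[0,0,0],"twist":0},{"grip":255,"travel":[0,0,0],"twist":0}]' 30; python3 look.py
```

```text
time: 2.9
position: [0.5968, 0.0409, 0.1349]
tool_rot: [0.954, 0.301, -0.001, -0.0]
ft_force: [-0.4, 0.2, 1.4]
grip_width: 0.0462
time: 3.4
position: [0.5971, 0.041, 0.1359]
tool_rot: [0.954, 0.301, 0.0, 0.0]
ft_force: [-0.7, 0.6, -0.9]
grip_width: 0.0137
3.45 [0.5967 0.0415 0.1359] y-axis deg -55.0 0.0118404315499086 [0.26 0.76 2.01]
expected knob px [250.52239675 262.62001209]
```

```bash
R='x'; python3 -m jog '[{"grip":255,"travel":[0,0,0],"twist":7},{"grip":255,"travel":[0,0,0],"twist":7},{"grip":255,"travel":[0,0,0],"twist":7},{"grip":255,"travel":[0,0,0],"twist":7},{"grip":255,"travel":[0,0,0],"twist":7},{"grip":255,"travel":[0,0,0],"twist":7},{"grip":255,"travel":[0,0,0],"twist":7},{"grip":255,"travel":[0,0,0],"twist":7}]'; python3 look.py; python3 -m jog '[{"grip":255,"travel":[0,0,0],"twist":7},{"grip":255,"travel":[0,0,0],"twist":7},{"grip":255,"travel":[0,0,0],"twist":7},{"grip":255,"travel":[0,0,0],"twist":7},{"grip":255,"travel":[0,0,0],"twist":7},{"grip":255,"travel":[0,0,0],"twist":7},{"grip":255,"travel":[0,0,0],"twist":7},{"grip":255,"travel":[0,0,0],"twist":7}]'; python3 -m jog '[{"grip":255,"travel":[0,0,0],"twist":3},{"grip":255,"travel":[0,0,0],"twist":0}]'; python3 look.py pics/w4.png; python3 -c "
from rig import *;print(get_obs()['moment'],get_obs()['q'])"
```

```text
time: 4.25
position: [0.5956, 0.0421, 0.1364]
tool_rot: [0.699, 0.715, -0.0, -0.002]
ft_force: [-3.8, 2.4, 8.1]
grip_width: 0.0117
4.3 [0.5956 0.0421 0.1364] y-axis deg 1.5 0.011790313239960444 [-3.93  3.11  5.93]
expected knob px [252.5990312  262.35279685]
time: 5.1
position: [0.596, 0.042, 0.137]
tool_rot: [0.282, 0.959, 0.001, -0.001]
ft_force: [-3.9, 1.6, 10.6]
grip_width: 0.0118
time: 5.3
position: [0.596, 0.0419, 0.137]
tool_rot: [0.259, 0.966, 0.001, -0.001]
ft_force: [-4.6, 2.2, 9.7]
grip_width: 0.0114
5.35 [0.596 0.042 0.137] y-axis deg 60.0 0.011688410153300983 [-4.3   2.73  9.33]
expected knob px [250.3209292  260.28500684]
[ 5.12149916e-01  6.28140105e-01 -5.68925961e-04] [-1.17172674e-01  6.29647741e-01  1.59577256e+00  1.54369502e-03
  9.18012429e-01 -1.16518757e+00]
```

View pics/w4.png

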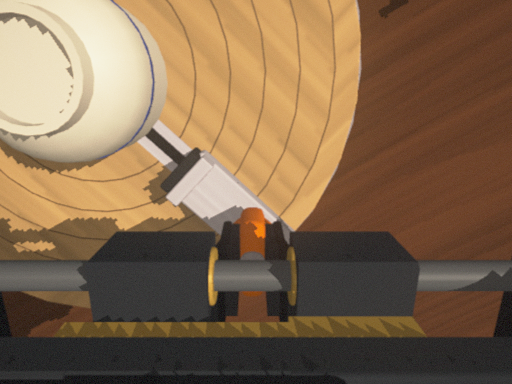

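```bash
cat > st.py <<'E'
from h import *
o=get_obs();u=np.array([np.cos(np.radians(16.4)),np.sin(np.radians(16.4))]);p=o['position'][:2];f=o['ft_force']
print(round(o['time'],2),'radial from knob start mm',round(1e3*(p-[.5965,.0407])@u,2),'lat',round(1e3*(p-[.5965,.0407])@[-u[1],u[0]],2),'Frad',round(f[:2]@u,2),'Flat',round(f[:2]@[-u[1],u[0]],2),'Fz',round(f[2],2),'Mz',round(o['moment'][2],3))
E
python3 -m jog '[{"grip":255,"travel":[0,0,0.25],"twist":0},{"grip":255,"travel":[0,0,0],"twist":0}]';python3 st.py
python3 -m jog '[{"grip":255,"travel":[-0.29,-0.085,0],"twist":0},{"grip":255,"travel":[-0.29,-0.085,0],"twist":0},{"grip":255,"travel":[0,0,0],"twist":0},{"grip":255,"travel":[0,0,0],"twist":0}]';python3 st.py
```

```text
time: 5.55
position: [0.5959, 0.0419, 0.1372]
tool_rot: [0.259, 0.966, 0.0, -0.001]
ft_force: [-1.0, 3.8, -4.4]
grip_width: 0.0115
5.55 radial from knob start mm -0.2 lat 1.29 Frad 0.15 Flat 3.9 Fz -4.4 Mz -0.022
time: 5.95
position: [0.5906, 0.0403, 0.1372]
tool_rot: [0.259, 0.966, 0.001, -0.001]
ft_force: [0.3, 5.3, -7.3]
grip_width: 0.0115
5.95 radial from knob start mm -5.82 lat 1.25 Frad 1.77 Flat 5.02 Fz -7.29 Mz 0.028
```

```bash
python3 -m jog '[{"grip":255,"travel":[-0.31,0,-0.1],"twist":0},{"grip":255,"travel":[-0.29,-0.085,0],"twist":0},{"grip":255,"travel":[-0.29,-0.085,0],"twist":0},{"grip":255,"travel":[0,0,0],"twist":0},{"grip":255,"travel":[0,0,0],"twist":0}]';python3 st.py; python3 look.py pics/w5.png
```

```text
time: 6.45
position: [0.5825, 0.038, 0.1371]
tool_rot: [0.259, 0.966, 0.0, 0.0]
ft_force: [0.3, 5.2, -2.9]
grip_width: 0.0116
6.45 radial from knob start mm -14.23 lat 1.32 Frad 1.73 Flat 4.96 Fz -2.9 Mz -0.026
6.5 [0.5825 0.0379 0.1371] y-axis deg 60.0 0.011854603238185614 [-0.61  5.82 -3.66]
expected knob px [271.77743963 278.49453388]
```

View pics/w5.png

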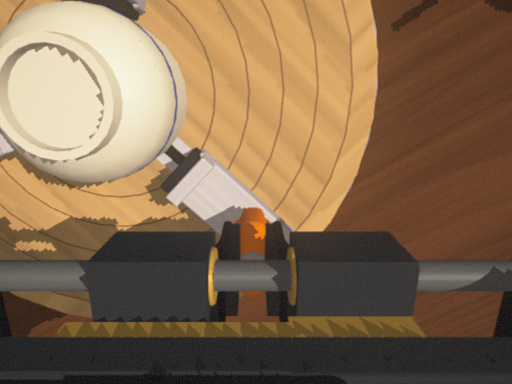

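```bash
S='echo'; python3 -m jog '[{"grip":255,"travel":[-0.21,0,0],"twist":0},{"grip":255,"travel":[-0.1,-0.03,0],"twist":0},{"grip":255,"travel":[0,0,0],"twist":0}]' >/dev/null;python3 st.py
python3 -m jog '[{"grip":255,"travel":[-0.1,-0.03,0],"twist":0},{"grip":255,"travel":[-0.1,-0.03,0],"twist":0},{"grip":255,"travel":[0,0,0],"twist":0}]' >/dev/null;python3 st.py
python3 -m jog '[{"grip":255,"travel":[-0.1,-0.03,0],"twist":0},{"grip":255,"travel":[0,0,0],"twist":0}]' >/dev/null;python3 st.py
python3 -m jog '[{"grip":255,"travel":[-0.1,-0.03,0],"twist":0},{"grip":255,"travel":[0,0,0],"twist":0}]'>/dev/null;python3 st.py;python3 look.py pics/w6.png
```

```text
6.8 radial from knob start mm -17.25 lat 1.4 Frad 3.21 Flat 2.31 Fz -4.6 Mz 0.005
7.1 radial from knob start mm -19.78 lat 1.43 Frad 3.27 Flat 3.07 Fz -3.4 Mz -0.022
7.3 radial from knob start mm -20.79 lat 1.45 Frad 2.51 Flat 2.15 Fz -3.38 Mz -0.076
7.5 radial from knob start mm -21.83 lat 1.44 Frad 2.45 Flat 1.24 Fz -3.13 Mz 0.026
7.55 [0.5751 0.0359 0.1371] y-axis deg 60.0 0.011635812717314082 [ 1.81  3.04 -4.17]
expected knob px [282.81912553 288.28430702]
```

View pics/w6.png

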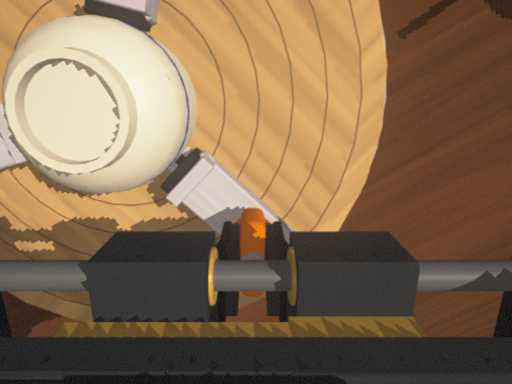

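The wrist view shows the pad, at about (183, 165), nearly touching the cup. I'll keep going in 1 mm steps and watch the radial force.

```bash
for i in 1 ; do python3 -m jog '[{"grip":255,"travel":[-0.1,-0.03,0],"twist":0},{"grip":255,"travel":[0,0,0],"twist":0}]' >/dev/null;python3 st.py;done
python3 -m jog '[{"grip":255,"travel":[-0.1,-0.03,0],"twist":0},{"grip":255,"travel":[0,0,0],"twist":0}]' >/dev/null;python3 st.py; python3 st.py
python3 -m jog '[{"grip":255,"travel":[-0.1,-0.03,0],"twist":0},{"grip":255,"travel":[0,0,0],"twist":0}]' >/dev/null;python3 st.py
```

```text
7.75 radial from knob start mm -22.87 lat 1.46 Frad 2.74 Flat 1.2 Fz -3.82 Mz -0.013
7.95 radial from knob start mm -23.93 lat 1.48 Frad 2.7 Flat 1.7 Fz -3.02 Mz -0.02
7.95 radial from knob start mm -23.93 lat 1.48 Frad 2.7 Flat 1.7 Fz -3.02 Mz -0.02
8.15 radial from knob start mm -24.99 lat 1.46 Frad 1.88 Flat 1.5 Fz -3.75 Mz -0.05
```

```bash
python3 -m jog '[{"grip":255,"travel":[-0.1,-0.03,0],"twist":0},{"grip":255,"travel":[0,0,0],"twist":0}]' >/dev/null;python3 st.py
python3 -m jog '[{"grip":255,"travel":[-0.05,-0.014,0],"twist":0},{"grip":255,"travel":[0,0,0],"twist":0}]' >/dev/null;python3 st.py
python3 look.py pics/w7.png
```

```text
8.35 radial from knob start mm -25.79 lat 1.47 Frad 3.4 Flat 2.17 Fz -3.76 Mz 0.003
8.55 radial from knob start mm -26.27 lat 1.49 Frad 3.5 Flat 0.97 Fz -3.26 Mz 0.005
8.6 [0.5708 0.0347 0.1371] y-axis deg 60.0 0.011787037639524118 [ 2.6   1.67 -3.52]
expected knob px [289.23081086 293.86990447]
```

View pics/w7.png

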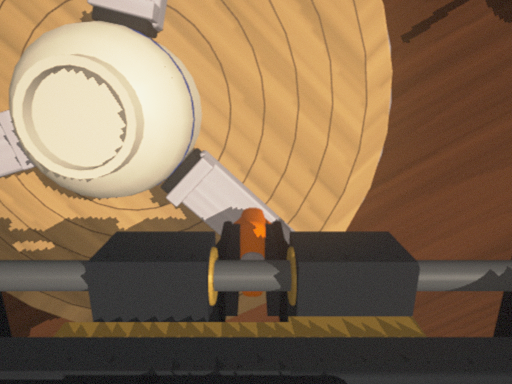

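The cup now touches the pad and looks close to both set pads. I'll use 0.5 mm steps from here.

```bash
python3 -m jog '[{"grip":255,"travel":[-0.05,-0.014,0],"twist":0},{"grip":255,"travel":[0,0,0],"twist":0}]' >/dev/null;python3 st.py
python3 -m jog '[{"grip":255,"travel":[-0.05,-0.014,0],"twist":0},{"grip":255,"travel":[0,0,0],"twist":0},{"grip":255,"travel":[0,0,0],"twist":0}]' >/dev/null;python3 st.py
```

```text
8.8 radial from knob start mm -26.77 lat 1.48 Frad 3.59 Flat 1.49 Fz -4.55 Mz -0.007
9.1 radial from knob start mm -27.21 lat 1.5 Frad 4.34 Flat 1.47 Fz -3.42 Mz -0.034
```

```bash
python3 -m jog '[{"grip":255,"travel":[-0.05,-0.014,0],"twist":0},{"grip":255,"travel":[0,0,0],"twist":0},{"grip":255,"travel":[0,0,0],"twist":0}]' >/dev/null;python3 st.py
```

```text
9.4 radial from knob start mm -27.93 lat 1.5 Frad 5.01 Flat 0.68 Fz -4.03 Mz -0.057
```

```bash
cat > av.py <<'E'
from h import *
u=np.array([np.cos(np.radians(16.4)),np.sin(np.radians(16.4))])
F=[];X=[]
for i in range(6):
    camera('wrist');o=get_obs();F.append(o['ft_force'][:2]@u);X.append((o['position'][:2]-[.5965,.0407])@u*1e3)
print('avg',np.mean(X).round(2),np.mean(F).round(2),np.std(F).round(2),o['time'])
E
python3 av.py
python3 -m jog '[{"grip":255,"travel":[-0.05,-0.014,0],"twist":0},{"grip":255,"travel":[0,0,0],"twist":0}]' >/dev/null;python3 av.py
```

```text
avg -27.95 3.96 0.37 9.7
avg -28.48 4.14 0.29 10.2
```

Run:
```python
from h import *
im,K,R,t=cam('wrist')
cv2.imwrite('pics/w8.png',cv2.resize(im[0:222,0:266],(718,600),interpolation=cv2.INTER_CUBIC)[:,:,::-1])
im2=camera('side');cv2.imwrite('pics/s8.png',im2[:,:,::-1])
np.savez('w8.npz',K=K,R=R,t=t)
```

```text
(no output)
```

View pics/w8.png

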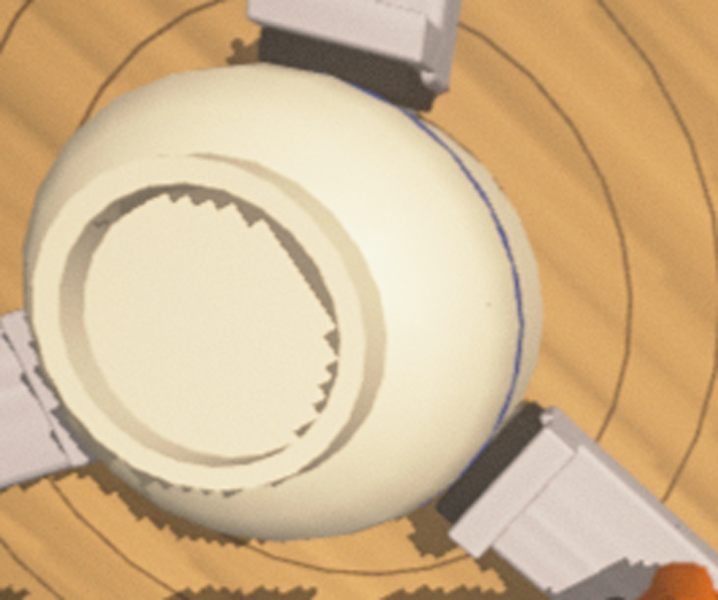

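Run:
```python
from h import *
from scipy.optimize import least_squares
d=np.load('w8.npz');K,R,t=d['K'],d['R'],d['t'];s=266/718
P=lambda a,z:plane(np.array(a)*s,K,R,t,z)[:,:2]
print('cam',(-R.T@t).round(3),'knob/TCP',get_obs()['position'].round(4))
r=P([(460,130),(500,180),(533,260),(541,330),(525,395),(410,518),(350,535)],.0855)
f=least_squares(lambda c:np.hypot(*(r-c).T)-.04,[.479,.006]);print('cup',f.x,(1e3*f.fun).round(1))
c=f.x
f3=least_squares(lambda c:np.hypot(*(r-c[:2]).T)-c[2],[.479,.006,.04]);print('free r',f3.x)
for n,e in (('rest',[(262,60),(433,108)]),('mov',[(540,405),(443,503)])):
    q=P(e,.108);v=q[1]-q[0];nn=np.array([-v[1],v[0]])/np.hypot(*v);print(n,q.round(4).tolist(),'len',np.hypot(*v).round(4),'cup-pad dist mm',1e3*abs((c-q[0])@nn),'ang',np.degrees(np.arctan2(v[1],v[0])))
k=get_obs()['position'][:2];print('cup->knob',1e3*np.hypot(*(k-c)))
g=P([(635,300),(628,230),(600,160),(560,100),(510,55),(465,25),(630,340),(600,435)],.085)
f=least_squares(lambda c:np.hypot(*(g-c[:2]).T)-c[2],[.479,.006,.06]);print('groove',f.x,(1e3*f.fun).round(1))
```

```text
cam [0.504 0.071 0.276] knob/TCP [0.5688 0.0341 0.1371]
cup [0.48396396 0.00524419] [ 5.4  2.9 -0.2 -1.7 -2.9  2.   5.6]
free r [ 0.47475752 -0.00242268  0.04941194]
rest [[0.4415, 0.0254], [0.4623, 0.0463]] len 0.0295 cup-pad dist mm 44.32579109505071 ang 45.17849693606982
mov [[0.5152, 0.0346], [0.5219, 0.0079]] len 0.0275 cup-pad dist mm 37.45004993901766 ang -75.73738810474103
cup->knob 89.58447580159802
groove [0.47925704 0.01010442 0.05619479] [-0.   0.3  0.   0.1 -0.2  0.  -0.5  0.2]
```

View pics/s8.png

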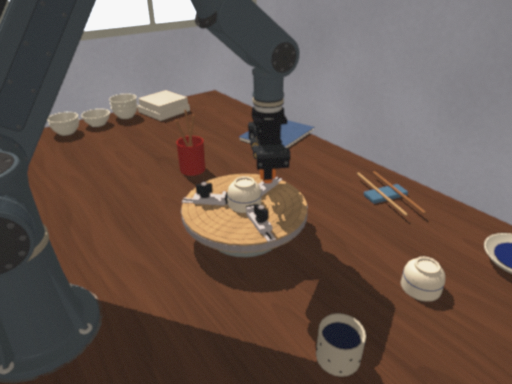

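```bash
cat > trk.py <<'E'
from h import *
u=np.array([np.cos(np.radians(15.9)),np.sin(np.radians(15.9))])
d=np.load('w8.npz');K,R,t=d['K'],d['R'],d['t'];C8=-R.T@t
g=lambda f:cv2.cvtColor(f,cv2.COLOR_BGR2GRAY)
I={k:g(cv2.imread(f'pics/w{k}.png')) for k in (5,6,7)};I[8]=g(cv2.resize(cv2.imread('pics/w8.png'),(266,222),interpolation=cv2.INTER_AREA))
pos={5:(.5825,.0379),6:(.5751,.0359),7:(.5708,.0347),8:(.5688,.0341)}
# reference patch: foot ring in w7
x0,y0,x1,y1=18,58,142,178
def track(box,z,name,ref=7):
    x0,y0,x1,y1=box;T=I[ref][y0:y1,x0:x1];out={}
    for k in I:
        im=I[k];r=cv2.matchTemplate(im[:222,:266],T,cv2.TM_CCOEFF_NORMED);_,v,_,l=cv2.minMaxLoc(r)
        M=np.float32([[1,0,l[0]],[0,1,l[1]]])
        try:_,M=cv2.findTransformECC(T,im[:222,:266],M,cv2.MOTION_TRANSLATION,(3,100,1e-5))
        except cv2.error as e: pass
        c=np.array([M[0,2]+(x1-x0)/2,M[1,2]+(y1-y0)/2])
        tk=-R@(C8+np.array([pos[k][0]-pos[8][0],pos[k][1]-pos[8][1],0]))
        X=plane(c,K,R,tk,z)[0,:2];out[k]=X
    for k in out:
        e=(out[k]-out[ref])*1e3;print(name,k,'radial mm',(e@u).round(2),'lat',(e@[-u[1],u[0]]).round(2))
track((20,60,135,175),.147,'cup foot')
track((95,0,165,30),.109,'rest a')
E
python3 trk.py
```

```text
cup foot 5 radial mm 1.09 lat 0.14
cup foot 6 radial mm 1.08 lat 0.03
cup foot 7 radial mm 0.0 lat 0.0
cup foot 8 radial mm -1.72 lat -1.13
rest a 5 radial mm 36.82 lat -80.88
rest a 6 radial mm 35.87 lat -80.91
rest a 7 radial mm 0.0 lat 0.0
rest a 8 radial mm -0.1 lat -0.17
```

Tracking shows the cup is still sliding with the jaw: it moved 1.7 mm over the last 2.2 mm of push, plus some sideways. So it isn't seated yet and I'll keep going.

```bash
cat > av.py <<'E'
from h import *
u=np.array([np.cos(np.radians(15.9)),np.sin(np.radians(15.9))])
F=[];X=[]
for i in range(5):
    im,K,R,t=cam('wrist');o=get_obs();F.append(o['ft_force'][:2]@u);X.append((o['position'][:2]-[.5965,.0407])@u*1e3)
G=cv2.cvtColor(im,cv2.COLOR_RGB2GRAY)
T=cv2.cvtColor(cv2.imread('pics/w7.png'),cv2.COLOR_BGR2GRAY)[60:175,20:135]
_,v,_,l=cv2.minMaxLoc(cv2.matchTemplate(G[:260,:300],T,cv2.TM_CCOEFF_NORMED))
_,M=cv2.findTransformECC(T,G[:260,:300],np.float32([[1,0,l[0]],[0,1,l[1]]]),cv2.MOTION_TRANSLATION,(3,100,1e-5))
e=(plane(M[:,2]+57.5,K,R,t,.147)[0,:2]-plane([77.5,117.5],*[np.load('w8.npz')[k] for k in 'KR'],-R@(-np.load('w8.npz')['R'].T@np.load('w8.npz')['t']+[.002,.0006,0]),.147)[0,:2])*1e3
print('rad',np.mean(X).round(2),'F',np.mean(F).round(2),'+-',np.std(F).round(2),'cup rad',(e@u).round(2),'lat',(e@[-u[1],u[0]]).round(2),'t',round(o['time'],2))
E
python3 av.py
python3 -m jog '[{"grip":255,"travel":[-0.05,-0.014,0],"twist":0},{"grip":255,"travel":[-0.05,-0.014,0],"twist":0},{"grip":255,"travel":[0,0,0],"twist":0}]' >/dev/null;python3 av.py
```

```text
rad -28.48 F 4.25 +- 0.42 cup rad -1.73 lat -1.2 t 10.55
rad -29.59 F 3.96 +- 0.55 cup rad -2.69 lat -1.71 t 11.1
```

```bash
python3 -m jog '[{"grip":255,"travel":[-0.05,-0.014,0],"twist":0},{"grip":255,"travel":[-0.05,-0.014,0],"twist":0},{"grip":255,"travel":[0,0,0],"twist":0}]' >/dev/null;python3 av.py
```

```text
rad -30.22 F 4.95 +- 0.2 cup rad -3.27 lat -2.03 t 11.65
```

```bash
python3 -m jog '[{"grip":255,"travel":[-0.05,-0.014,0],"twist":0},{"grip":255,"travel":[-0.05,-0.014,0],"twist":0},{"grip":255,"travel":[0,0,0],"twist":0}]' >/dev/null;python3 av.py
```

```text
rad -30.75 F 6.22 +- 0.42 cup rad -3.84 lat -2.32 t 12.2
```

```bash
python3 -m jog '[{"grip":255,"travel":[-0.05,-0.014,0],"twist":0},{"grip":255,"travel":[0,0,0],"twist":0}]' >/dev/null;python3 av.py
```

```text
rad -31.01 F 6.5 +- 0.47 cup rad -4.12 lat -2.52 t 12.65
```

```bash
python3 -m jog '[{"grip":255,"travel":[-0.05,-0.014,0],"twist":0},{"grip":255,"travel":[0,0,0],"twist":0}]' >/dev/null;python3 av.py
```

```text
rad -31.26 F 7.15 +- 0.49 cup rad -4.41 lat -2.65 t 13.1
```

```bash
python3 st.py
python3 - <<'E'
from h import *
o=get_obs();print(o['moment'],o['tool_rot'],o['grip_width'],o['ft_force'])
im,K,R,t=cam('wrist')
cv2.imwrite('pics/w9.png',cv2.resize(im[0:300,0:400],(800,600),interpolation=cv2.INTER_CUBIC)[:,:,::-1])
E
```

```text
13.1 radial from knob start mm -31.25 lat 1.52 Frad 7.22 Flat 0.02 Fz -3.95 Mz 0.013
[ 0.40234832 -1.42578144  0.01329865] [2.59050396e-01 9.65862368e-01 6.57842382e-04 1.53154392e-03] 0.01202048567766584 [ 6.91921007  2.05813436 -3.9497115 ]
```

View pics/w9.png

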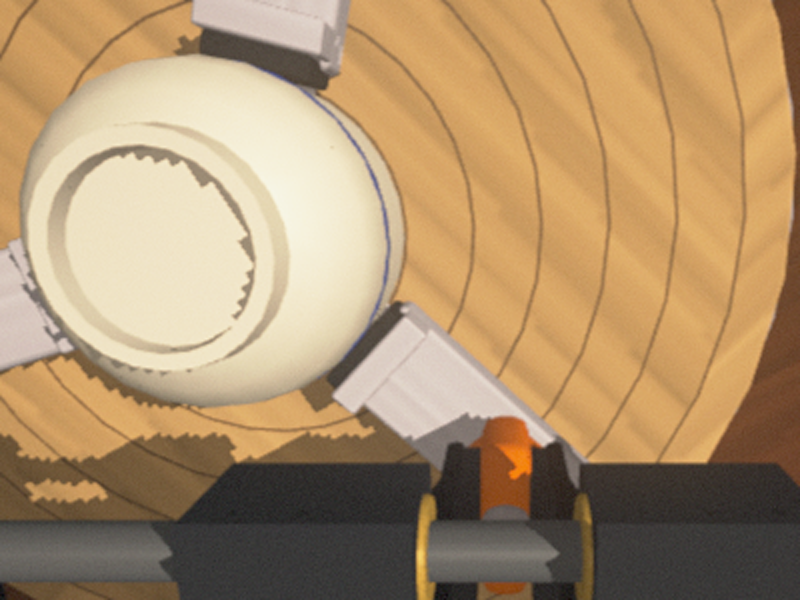

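```bash
cat > sd.py <<'E'
from h import *
u=np.array([np.cos(np.radians(15.9)),np.sin(np.radians(15.9))]);v=np.array([-u[1],u[0]])
def run(cn,files,ref):
    im,K,R,t=cam(cn)
    ims={f:cv2.imread(f) for f in files};ims['now']=im[:,:,::-1].copy();cv2.imwrite(f'pics/{cn}_t{get_obs()["time"]:.1f}.png',ims['now'])
    c=proj([[.479,.006,.13]],K,R,t)[0];x,y=np.round(c).astype(int)
    A=ims[ref];out=[]
    for lab,(a,b,z) in {'top':(-22,4,.135),'all':(-22,16,.125)}.items():
        w=17
        T=cv2.cvtColor(A,cv2.COLOR_BGR2GRAY)[y+a:y+b,x-w:x+w]
        for f in ims:
            G=cv2.cvtColor(ims[f],cv2.COLOR_BGR2GRAY)
            try:_,M=cv2.findTransformECC(T,G,np.float32([[1,0,x-w],[0,1,y+a]]),cv2.MOTION_TRANSLATION,(3,200,1e-6))
            except cv2.error: print('fail',f);continue
            p=np.array([x,y+(a+b)/2]);d=M[:,2]-[x-w,y+a]
            e=(plane(p+d,K,R,t,z)-plane(p,K,R,t,z))[0,:2]*1e3
            print(cn,lab,f,'px',d.round(2),'rad',(e@u).round(2),'lat',(e@v).round(2))
run('side',['pics/side0.png','pics/side1.png','pics/s8.png'],'pics/s8.png')
run('scene',['pics/scene0.png'],'pics/scene0.png')
E
python3 sd.py
```

```text
side top pics/side0.png px [-0.66 -0.29] rad 0.13 lat 2.13
side top pics/side1.png px [-0.66 -0.28] rad 0.13 lat 2.13
side top pics/s8.png px [-0.06  0.01] rad -0.14 lat 0.07
side top now px [-0.39  0.19] rad -1.29 lat 0.17
side all pics/side0.png px [-0.23 -0.38] rad 1.07 lat 1.54
side all pics/side1.png px [-0.22 -0.38] rad 1.1 lat 1.55
side all pics/s8.png px [ 0.04 -0.01] rad 0.1 lat -0.03
side all now px [-0.24  0.2 ] rad -1.09 lat -0.13
scene top pics/scene0.png px [-0.08  0.22] rad 1.04 lat 0.04
scene top now px [ 12.68 -11.92] rad -66.05 lat 23.48
scene all pics/scene0.png px [-0.04  0.18] rad 0.8 lat 0.08
scene all now px [ 12.05 -10.52] rad -57.93 lat 23.31
```

```bash
cat > ring.py <<'E'
from h import *
from scipy.optimize import least_squares
im,K,R,t=cam('wrist');k=get_obs()['position'][:2]
g=[[(473,230),(463,170),(440,110),(400,60),(350,25),(450,330)],[(541,220),(532,150),(507,80),(465,15),(500,375)],[(608,225),(602,140),(582,60),(555,5),(595,330)],[(677,215),(671,120),(652,40),(638,0),(660,330),(590,455)],[(745,210),(741,110),(720,0),(730,330),(660,460)]]
pts=[plane(np.array(a)/2,K,R,t,.085)[:,:2] for a in g]
res=lambda p:np.concatenate([np.hypot(*(q-p[:2]).T)-r for q,r in zip(pts,p[2:])])
f=least_squares(res,[.479,.006,.06,.075,.09,.1,.12],loss='soft_l1',f_scale=.0007);print(f.x.round(4),(1e3*res(f.x)).round(1))
print('knob dist now',1e3*np.hypot(*(k-f.x[:2])),'dir',np.degrees(np.arctan2(*(k-f.x[:2])[::-1])))
E
python3 ring.py
```

```text
[0.4772 0.0046 0.0607 0.0802 0.0997 0.1183 0.1372] [ 0.2 -0.2  0.4  0.  -0.9  0.2 -0.3 -0.2  0.1  0.3  0.2 -1.1 -0.8  0.3
  0.4  0.6 -0.4 -0.3  0.2  0.6  0.4 -0.5 -0.4 -0.6  0.5  1.5 -0.2]
knob dist now 93.47166411054468 dir 17.937244496782146
```

```bash
cat > tr2.py <<'E'
from h import *
u=np.array([np.cos(np.radians(15.9)),np.sin(np.radians(15.9))]);v=np.array([-u[1],u[0]])
T7=cv2.cvtColor(cv2.imread('pics/w7.png'),cv2.COLOR_BGR2GRAY)
d=np.load('w8.npz');K,R,t=d['K'],d['R'],d['t'];t7=-R@(-R.T@t+[.002,.0006,0])
im,K,R2,t2=cam('wrist');G=cv2.cvtColor(im,cv2.COLOR_RGB2GRAY)
cv2.imwrite('pics/t%.1f.png'%get_obs()['time'],im[:,:,::-1])
for n,(x0,y0,x1,y1),z in (('foot',(20,60,135,175),.147),('rest_a',(100,0,165,30),.109),('wood',(195,60,330,150),.085),('rest_b',(0,110,22,175),.109)):
    T=T7[y0:y1,x0:x1];H=G.copy()
    _,c,_,l=cv2.minMaxLoc(cv2.matchTemplate(H[max(0,y0-25):y1+40,max(0,x0-25):x1+40],T,cv2.TM_CCOEFF_NORMED))
    l=(l[0]+max(0,x0-25),l[1]+max(0,y0-25))
    try:_,M=cv2.findTransformECC(T,H,np.float32([[1,0,l[0]],[0,1,l[1]]]),cv2.MOTION_TRANSLATION,(3,200,1e-6))
    except cv2.error:print(n,'fail',c);continue
    h=np.array([(x1-x0)/2,(y1-y0)/2])
    e=(plane(M[:,2]+h,K,R2,t2,z)-plane(np.array([x0,y0])+h,K,R,t7,z))[0,:2]*1e3
    print(n,round(c,3),'rad',(e@u).round(2),'lat',(e@v).round(2))
E
python3 tr2.py; python3 st.py
```

```text
foot 0.939 rad -2.94 lat -1.76
rest_a 0.984 rad -0.2 lat -0.3
wood 0.826 rad -0.17 lat 0.14
rest_b 0.697 rad -2.01 lat -2.72
13.35 radial from knob start mm -31.26 lat 1.53 Frad 7.06 Flat -1.08 Fz -4.39 Mz 0.04
```

Redone with consistent poses, the tracking shows the cup moved 1.2 mm over the last 2.8 mm of jaw travel. The pad is therefore about 2 mm compressed, which fits the net force of roughly 4.4 N, so the cup is seated. Next I'll tighten, checking early.

```bash
python3 -m jog '[{"grip":255,"travel":[0,0,0],"twist":-7},{"grip":255,"travel":[0,0,0],"twist":-7},{"grip":255,"travel":[0,0,0],"twist":-7},{"grip":255,"travel":[0,0,0],"twist":-7},{"grip":255,"travel":[0,0,0],"twist":0}]'>/dev/null; python3 st.py;  python3 look.py
```

```text
13.85 radial from knob start mm -30.96 lat 1.86 Frad 7.07 Flat 0.49 Fz -6.05 Mz -0.095
13.9 [0.5663 0.0337 0.1369] y-axis deg 31.9 0.01169620161250379 [ 7.13  3.06 -7.1 ]
expected knob px [312.91563844 277.46969343]
```

```bash
python3 -m jog '[{"grip":255,"travel":[0,0,0],"twist":-7},{"grip":255,"travel":[0,0,0],"twist":-7},{"grip":255,"travel":[0,0,0],"twist":-7},{"grip":255,"travel":[0,0,0],"twist":-7},{"grip":255,"travel":[0,0,0],"twist":-7},{"grip":255,"travel":[0,0,0],"twist":-7}]'>/dev/null; python3 st.py; python3 -m jog '[{"grip":255,"travel":[0,0,0],"twist":-7},{"grip":255,"travel":[0,0,0],"twist":-7},{"grip":255,"travel":[0,0,0],"twist":-7},{"grip":255,"travel":[0,0,0],"twist":-7},{"grip":255,"travel":[0,0,0],"twist":-7},{"grip":255,"travel":[0,0,0],"twist":-7},{"grip":255,"travel":[0,0,0],"twist":0}]'>/dev/null; python3 st.py;  python3 look.py; python3 tr2.py
```

```text
14.5 radial from knob start mm -30.05 lat 1.69 Frad 10.56 Flat -0.31 Fz -11.41 Mz 0.196
15.2 radial from knob start mm -29.38 lat 0.92 Frad 12.44 Flat -2.07 Fz -14.47 Mz 0.027
15.25 [0.568  0.0333 0.1361] y-axis deg -52.1 0.011465663149886002 [ 12.28   1.14 -14.17]
expected knob px [276.59680544 206.19664753]
foot 0.147 rad 111.12 lat 65.1
rest_a fail 0.2515222430229187
wood 0.13 rad 109.1 lat -48.75
rest_b 0.193 rad 130.12 lat 170.11
```

```bash
python3 -m jog '[{"grip":255,"travel":[0.1,0.03,-0.12],"twist":0},{"grip":255,"travel":[0.1,0.02,-0.12],"twist":0},{"grip":255,"travel":[0,0,0],"twist":0}]'>/dev/null; python3 st.py;  python3 -m jog '[{"grip":120,"travel":[0,0,0],"twist":0},{"grip":120,"travel":[0,0,0],"twist":0},{"grip":120,"travel":[0,0,0],"twist":0},{"grip":120,"travel":[0,0,0],"twist":0}]'; python3 -m jog '[{"grip":120,"travel":[0,0,1],"twist":0},{"grip":120,"travel":[0,0,2],"twist":0},{"grip":120,"travel":[0,0,3],"twist":0},{"grip":120,"travel":[0,0,3],"twist":0},{"grip":120,"travel":[0,0,0],"twist":0}]'; python3 st.py
```

```text
15.6 radial from knob start mm -29.0 lat 0.94 Frad 5.32 Flat -0.95 Fz 3.37 Mz -0.036
time: 16.0
position: [0.5649, 0.0338, 0.134]
tool_rot: [0.945, 0.326, -0.002, -0.001]
ft_force: [-0.7, 0.3, -0.5]
grip_width: 0.0361
time: 16.5
position: [0.5693, 0.0334, 0.2294]
tool_rot: [0.945, 0.326, 0.004, 0.002]
ft_force: [1.4, 0.6, -0.7]
grip_width: 0.0462
16.5 radial from knob start mm -28.2 lat 0.69 Frad 1.55 Flat 0.2 Fz -0.69 Mz -0.025
```

```bash
python3 -m jog '[{"grip":120,"travel":[-1,-0.8,0.3],"twist":7.5},{"grip":120,"travel":[-1,-0.8,0.3],"twist":7.5},{"grip":120,"travel":[-1,-0.8,0.3],"twist":7.5},{"grip":120,"travel":[-1,-0.8,0.3],"twist":7.5},{"grip":120,"travel":[-1,-0.8,0.3],"twist":7.5},{"grip":120,"travel":[-1,-0.8,0.3],"twist":7.5},{"grip":120,"travel":[-1,-0.7,0],"twist":7},{"grip":120,"travel":[0,0,0],"twist":0}]'
python3 - <<'E'
from h import *
im,K,R,t=cam('wrist');np.savez('w10.npz',K=K,R=R,t=t,im=im)
p=proj([[.477,.005,.1]],K,R,t)[0];print(p)
x0=int(max(0,p[0]-110));y0=int(max(0,p[1]-110));print(x0,y0)
cv2.imwrite('pics/w10.png',cv2.resize(im[y0:y0+195,x0:x0+260],(800,600),interpolation=cv2.INTER_CUBIC)[:,:,::-1])
E
```

```text
time: 17.3
position: [0.4948, -0.0216, 0.2423]
tool_rot: [0.708, 0.707, -0.001, -0.001]
ft_force: [-0.1, 0.2, 0.3]
grip_width: 0.046
[230.95115199 151.83860119]
120 41
```

View pics/w10.png

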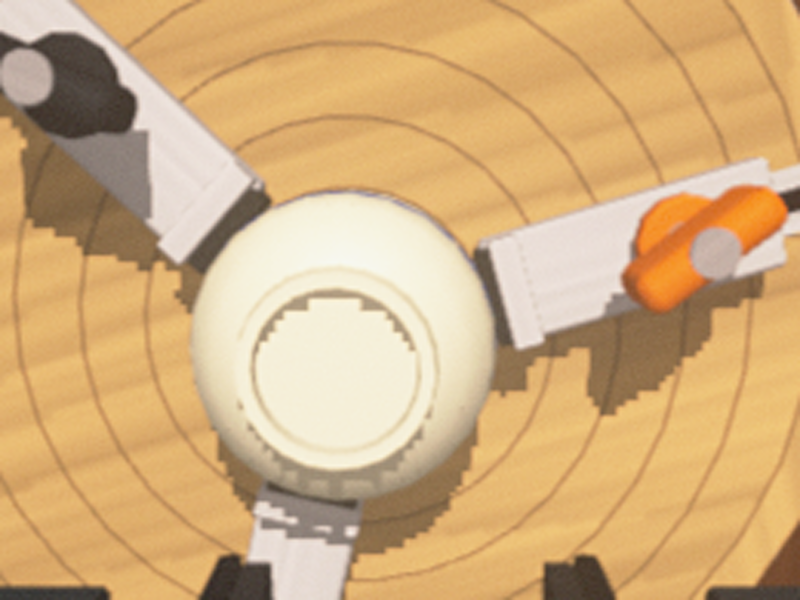

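```bash
python3 - <<'E'
from h import *
from scipy.optimize import least_squares
d=np.load('w10.npz');K,R,t=d['K'],d['R'],d['t']
P=lambda a,z:plane(np.array(a)*.325+[120,41],K,R,t,z)[:,:2]
g=[[(148,300),(155,370),(340,116),(400,124),(290,122),(450,145),(380,520)],[(83,300),(90,370),(345,43),(430,55),(250,57),(618,375),(400,578)],[(18,300),(20,250),(685,380),(640,80),(690,490)]]
pts=[P(a,.085) for a in g]
res=lambda p:np.concatenate([np.hypot(*(q-p[:2]).T)-r for q,r in zip(pts,p[2:])])
f=least_squares(res,[.479,.006,.06,.08,.1],loss='soft_l1',f_scale=.0007);ax=f.x[:2];print('axis',f.x.round(4),(1e3*res(f.x)).round(1))
ka=P([(716,252)],.136)[0];ra=P([(25,77)],.136)[0]
print('mov knob',1e3*np.hypot(*(ka-ax)),np.degrees(np.arctan2(*(ka-ax)[::-1])),'rest_a knob',1e3*np.hypot(*(ra-ax)),np.degrees(np.arctan2(*(ra-ax)[::-1])))
c=P([(253,370),(337,288),(421,370),(337,453)],.147);print('cup foot centre',c.mean(0),'err mm',1e3*(c.mean(0)-ax))
w=P([(650,290),(770,205)],.135);q=w[1]-w[0];print('wing deg',np.degrees(np.arctan2(q[1],q[0])))
E
python3 - <<'E'
from h import *
camera('wrist')
for t in['cup','pad','knob_grip','wheel']:print(t,[(np.round(d['at'],4).tolist(),round(d['p'],2)) for d in search_frame(t,'wrist')][:3])
E
```

```text
axis [0.4798 0.0054 0.0594 0.0786 0.0986] [ 0.6  0.5  0.1 -0.5  0.8 -0.9 -0.7  0.1  0.2 -0.4 -0.4  0.8 -0.1 -0.
 -1.2 -0.9 -0.3  6.  13.7]
mov knob 92.3451685651362 16.886572533633966 rest_a knob 96.64530276472894 136.94215546125682
cup foot centre [0.47901831 0.00600147] err mm [-0.74065565  0.58519772]
wing deg 36.39242416400487
cup [([0.4801, 0.0147, 0.1434], 0.6)]
pad [([0.5191, 0.0205, 0.1137], 0.58)]
knob_grip [([0.5681, 0.0358, 0.1337], 0.7)]
wheel [([0.4788, 0.0397, 0.0849], 0.65), ([0.4635, -0.0592, 0.0975], 0.46), ([0.5629, 0.0382, 0.1349], 0.25)]
```

The overhead view shows the cup foot-up between all three pads, with its foot ring centred at about (337, 370). The wing is at (716, 252) and the gripper is clear of everything. The numbers agree, so I'm handing in.

```bash
python3 -c "
from rig import *
print(hand_in())"
```

```text
the job is handed in; nothing more can be done
None
```

I slackened the knob from about 0.33 to 2.3 rad and slid the jaw in about 30 mm until the cup was seated. I then turned the knob back to tight, released it, backed the arm away and handed in at about 17.5 s. `hand_in()` reports no verdict, so the points below come from my own last checks.

- **Knob:** the wing stood about 19.5° from the jaw's track, which is roughly 0.34 rad and below the 0.8 limit.
- **Cup position:** its foot ring measured about 0.9 mm from the wheel's axis, good to about 1 mm. It looked upright and touching all three pads.
- **Robot:** the gripper is clear above the cup, with about 0 N at the wrist. The arm never went near the brush pot, colour pot or spare cup, though I did not measure their positions again at the end.

**Checks that disagreed:**
- **Pad pressure:** before tightening, the wrist force suggested about 4.5 N on the cup. The tool drifted about 2 mm outward while I tightened, which suggested less. The final picture puts the knob about 92 mm from the axis (rest_a's knob measured 96.6 mm against a true 96), which would mean 3–4 mm of squeeze, or 7–10 N. All of these are above 0.5 N and below 15 N.
- **Sliding:** an early tracking script overstated how far the cup moved because it mixed two camera poses. A corrected version agreed with the forces.
- **Set pads:** I had no direct force reading there. That both bear on the cup is inferred from the geometry and the pads' low friction.

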